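Lift the caddy's divider flap and kit the lower tier with the salt shaker

ROBOT

A 6-joint arm with a two-finger parallel gripper is mounted at the origin on a cart in front of the work surface, level with it; the furniture and walls round the work are solid. World frame = base frame: x ahead of the robot, y to its left, z up, the work surface at z = 0. Lengths are in m, angles in rad, forces in N, time in s.
With the tool pointing down it reaches from about 0.375 to 0.975 m from the base axis. Payload 3.8 kg.
Tool frame: the origin (TCP) lies at the very end of the fingers, on their centre line; the grasp point (between the pads) lies 19 mm behind it; z points along the fingers, y is the line along which they close (so a half turn about z gives the same grasp; the last joint's range is limited). The gripper opens to 85 mm and grips with 20 to 120 N. Pads are 22 mm wide; open, the fingers measure 114 mm over their backs; the gripper's body (76 mm by 85 mm) begins 54 mm behind the grasp point. The pads swing forward as they close: fully open they stand 13 mm farther back than shut.
Start: joints at [1.116, 0.264, 1.604, -0, 1.274, -0.037], TCP at [0.274, 0.617, 0.231] pointing down, gripper open.
Joint ranges: [-2.63, 2.63], [-0.94, 2.18], [0.31, 2.57], [-1.31, 4.45], [0, 2.66], [-2.55, 2.55]. Speed limits (rad/s): [2.57, 2.57, 3.14, 3.14, 3.14, 3.14].

INTERFACE

Orientations are given as a rotation vector (axis times angle).
In Python, from workcell import read_state, read_camera, calibration, finish_job gives the robot as it stands.
- The arm moves only by the tool step_arm, never from a script. Its argument "commands" is a list of rows, each an object of numbers: "fingers": the gripper's target within -1 to 1 (shut at 1, half-way at 0, fully open at -1); "dx", "dy", "dz": the shift along the tool's x, y, z in m; "roll": the turn about the tool's z in degrees. In form: [{"fingers": .., "dx": .., "dy": .., "dz": .., "roll": ..}, ...]. A call has 1 to 8 rows; each row is the pose to reach, as a shift and turn from the pose commanded when the call began, along the tool's axes at that moment; what a row does not reach only later rows make up. A row lasts 1/8 s, in which the tool goes at most 62.5 mm and 10.7 degrees, less where a joint would pass 70% of its speed; a pose out of reach is approached as far as the arm can. A call with a gripper value outside its range is refused whole. The fingers move at their own pace and stop on an object; "squeeze" is the grip in N (left out, the last holds). Time passes only in rows, so rows that repeat a pose let the fingers close. It gives the time, the measured TCP pose, the force, the opening and the grip force at its end, in the units of the state.
- read_state(): the state, without advancing time (a new reading comes with each control period).
- read_camera(name): name is "side" or "top"; returns (picture, depth): 400x640x3 uint8, blue, green, red; 400x640 float32, m along the optical axis (not along the pixel's ray), 0 where there is no reading.
- calibration(name): a dict with "intrinsics" (3x3 intrinsics, pixels), "world_to_cam" (4x4, takes a point from world to camera coordinates). Camera axes: x right, y up, looking along -z (the intrinsics and any distortion apply to the point x, -y, -z); pixel columns grow to the right and rows downward; lengths in m; the calibration is good to about 2 mm. A picture is of the moment at which its call begins. calibration takes no time and is no camera call.
- finish_job(): hands the job in; it is judged then, once.
The state is a dict: "time": time; "q": joint angles; "joint_vel": joint speeds; "joint_torque": joint torques, N m; "tool_pos": TCP position; "tcp_rot": TCP orientation; "wrist_force": force on the tool from outside, world axes, zero at the start; "torque": the same for the moment, N m; "width": opening from 0.0 (shut) to 1.0 (fully open); "grip_force": force on a finger pad.
Only numpy, scipy, OpenCV 4.12 (cv2) and the standard library are available. Lean on these libraries where they do the work, as an engineer would, in place of code of your own. Each camera call takes 0.05 s, during which the arm holds its last target. There are 200 camera calls.

TASK

Lift the condiment caddy's hinged divider flap all the way up to its stop, where it stays by itself, leaning over the lower tier. Then stand the salt shaker upright on the floor of the one empty pocket in the lower tier, leave the flap up, and do not knock over or push about the two sauce pots in the caddy, the spice jar or the kitchen timer.

Things in the scene. Friction and masses are not known exactly. Their poses are not given: they have to be found in the camera images.
- caddy: The condiment caddy, an open metal box fixed to the table, 140 (x) x 234 (y) mm. Origin: centre of its underside, on the table; +x to its back (hinge side), z up. Walls 4 mm thick: front 55 mm high at x = -68 mm, back 100 mm high at x = +68 mm, sides at y = +-115 mm with top edges sloping up from 55 mm (front) to 100 mm (back). Inner floor 5 mm above the table.
- flap (a joint): Angle of the divider flap: 0 = closed, level over the lower tier; grows as its front edge is lifted; stop at 1.05 rad. Starts at 0 to 0.15. The hinge is stiff (about 0.2 N m, some 2 N at the tab): the flap stays where it is left. At the stop it leans forward over the pockets, 30 degrees from vertical, so a gripper must come in under it slanting forwards and down.
- flap_hinge (a point): Point on the flap's hinge line at its middle, 105 mm above the table; the hinge line runs along the caddy's y axis. This frame turns with the flap (equal to the caddy's axes at 0). The flap is a 5 mm plate, 232 mm wide, reaching 138 mm from the hinge line towards the front, with 10 mm high rims on its two sides.
- flap_tab (a point): Grip point on the flap's tab: a black plastic upright tab 12 mm thick (across the caddy's y), 46 mm long, 30 mm high, projecting 42 mm forward from the middle of the flap's front edge. In the frame of flap_hinge it is at (-164, 0, +10) mm, 16 mm in from the tab's outer end and at half its height (the tab spans -5 to +25 mm there).
- pocket (a point): Centre of the empty pocket: top of a thin black rubber disc (48 mm across) on its floor, 7 mm above the table; the shaker is to stand on it. The three pockets lie in a row at caddy x = +10 mm, y = -75, 0 and +75 mm, each 72 mm wide (y), 62 mm deep (x), parted by ridges whose tops are 19 mm above the table. Sauce pots fill the other two; which is empty varies.
- shaker_mid (a point): Centre, half-way up, of the salt shaker: a loose clear round shaker with grey domed steel top, 44 mm across, 90 mm tall, about 100 g, standing upright on the table at the start, z along its axis. Straight sides of 44 mm up to about 70 mm above its foot, 34 mm wide above.
- pot_a_mid (a point): Centre of a lidded sauce pot (53 mm across, 36 mm tall) standing loose in one pocket.
- pot_b_mid (a point): Centre of the other lidded sauce pot (53 mm across, 36 mm tall), standing loose in another pocket.
- jar_mid (a point): Centre, half-way up, of a loose bystander: the spice jar with orange-red cap and yellowish contents, 44 mm across, 98 mm tall, standing just beyond the shaker (the other spice jar, further right, is fixed). Not the salt shaker.
- kitchen_timer: A loose bystander: round twist timer, 62 mm across, 40 mm tall, on the table between shaker and caddy; origin at the centre of its underside.
Not all that is in view belongs to the job. Leave any blue or purple look-alike of the part that bears shaker_mid alone.

How it is judged:
By the outcome, as a careful person would: the job done as asked, in the order asked, and still so for the second after the job is handed in, with the robot touching nothing.
It also fails if it takes over 64 s, if anything falls off the work surface, if the arm or the gripper's body presses on something with over 40 N, if the wrist force passes 120 N, or if a joint passes its speed limit or range.

## Working session

There is one attempt and no reset: what is moved stays moved. The work goes in short steps, Python scripts to look and compute and a tool call to move; the robot and the scene stay as the last step left them, time stands still between calls to the robot, and variables do not carry over. Pictures are saved under pics/ and viewed, at most 10 in all, crops included, and the job is handed in when it is done.

Besides the shell and the picture viewer there is one more tool, called as name(argument=value, ...) on one line, values as JSON. step_arm: Moves the arm, as the interface text tells. Its arguments: {"type":"object","properties":{"commands":{"type":"array","items":{"type":"object","properties":{"fingers":{"type":"number"},"dx":{"type":"number"},"dy":{"type":"number"},"dz":{"type":"number"},"roll":{"type":"number"}}}},"squeeze":{"type":"number"}},"required":["commands"]}

```bash
mkdir -p pics; cat > h.py <<'E'
import numpy as np,cv2
from workcell import *
from scipy.spatial.transform import Rotation as R
def cloud(name):
    im,d=read_camera(name);c=calibration(name);K=np.array(c["intrinsics"]);T=np.linalg.inv(np.array(c["world_to_cam"]))
    v,u=np.mgrid[:400,:640]
    p=np.stack([(u-K[0,2])/K[0,0]*d,-(v-K[1,2])/K[1,1]*d,-d],-1)
    return im,d,p@T[:3,:3].T+T[:3,3]
E
python3 - <<'E'
from h import *
for n in("side","top"):
    im,d,P=cloud(n);cv2.imwrite(f"pics/{n}0.png",im);np.savez(f"{n}0.npz",im=im,d=d,P=P)
    c=calibration(n);print(c);print((d>0).mean())
print(read_state())
E
```

```text
{'intrinsics': array([[371.20143011,   0.        , 315.83146028],
       [  0.        , 371.20143011, 194.46692399],
       [  0.        ,   0.        ,   1.        ]]), 'world_to_cam': array([[-0.99930975,  0.03689109,  0.00436737,  0.55515474],
       [-0.01735587, -0.56758447,  0.82313221, -0.13730456],
       [ 0.03284509,  0.82248825,  0.56783297, -0.87613205],
       [ 0.        ,  0.        ,  0.        ,  1.        ]])}
0.9641484375
{'intrinsics': array([[400.18512063,   0.        , 317.19225731],
       [  0.        , 400.18512063, 202.26787896],
       [  0.        ,   0.        ,   1.        ]]), 'world_to_cam': array([[-0.01183203, -0.9995639 , -0.02705581, -0.05820569],
       [ 0.98340526, -0.016531  ,  0.18066773, -0.56924325],
       [-0.1810362 , -0.02446916,  0.98317199, -0.89635544],
       [ 0.        ,  0.        ,  0.        ,  1.        ]])}
0.99612890625
{'time': 0.1, 'q': array([ 1.11609487e+00,  2.64706982e-01,  1.60523986e+00, -1.95196371e-05,
        1.27373118e+00, -3.68625353e-02]), 'joint_vel': array([-0.00085773, -0.00189013, -0.00208356, -0.00028999, -0.0021025 ,
        0.00021287]), 'joint_torque': array([ 1.55107596e-04, -5.16709328e+01, -3.68589699e+01, -5.37480673e-05,
        6.42658590e-03, -2.81136232e-05]), 'tool_pos': array([0.27359497, 0.61633132, 0.23006558]), 'tcp_rot': array([-0.65146505, -3.07280221,  0.00318387]), 'wrist_force': array([ 1.21369139, -0.53412749, -0.42835005]), 'torque': array([ 0.06638439,  0.02488301, -0.02102981]), 'grip_force': 0.0, 'width': 1.0043325553684495}
```

View pics/side0.png

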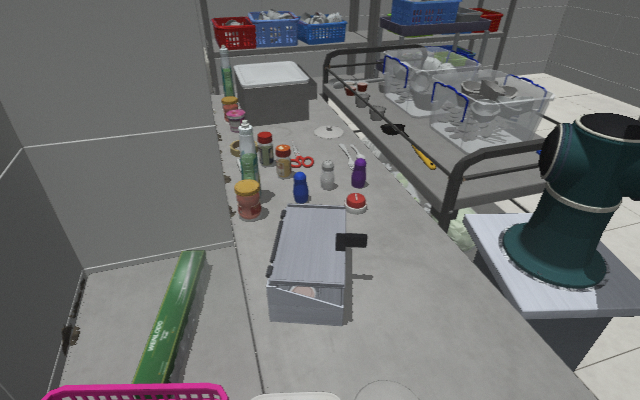

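View pics/top0.png

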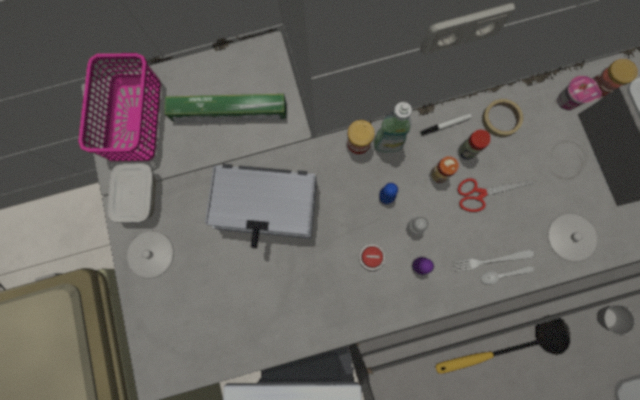

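Top view: the candidates for the shaker are the grey-topped one at (418,226), the blue one at (389,192) and the purple one at (423,266). The grey, clear one fits the description; the blue and purple are look-alikes. The timer is at (372,257), the orange-capped jar at (446,168), the caddy centre near (262,200) and the tab at (256,232). Next I measure, and make one enlarged crop to confirm.

```bash
python3 - <<'E'
from h import *
z=np.load("top0.npz");im,P=z["im"],z["P"]
s=np.load("side0.npz");sim,SP=s["im"],s["P"]
a=cv2.resize(im[150:290,330:490],None,fx=3.5,fy=3.5,interpolation=cv2.INTER_CUBIC)[:,:560]
b=cv2.resize(sim[140:330,250:390],None,fx=2.5,fy=2.5,interpolation=cv2.INTER_CUBIC)
H=max(len(a),len(b));f=lambda x:cv2.copyMakeBorder(x,0,H-len(x),0,0,0)
c=np.hstack([f(a),f(b)]);c=cv2.resize(c,None,fx=.85,fy=.85);cv2.imwrite("pics/crop.png",c);print(c.shape)
for n,(u,v) in dict(shaker=(418,226),timer=(372,257),jar=(446,168),blue=(389,192),purple=(423,266)).items():
    q=P[v-14:v+15,u-14:u+15].reshape(-1,3); q=q[q[:,2]>.02]; t=q[q[:,2]>q[:,2].max()-.012]
    print(n,q.min(0).round(3),q.max(0).round(3),"top",t.mean(0).round(3))
    # side cloud nearby
    m=np.linalg.norm(SP[...,:2]-t.mean(0)[:2],axis=-1)<.04; w=SP[m&(SP[...,2]>.015)]
    if len(w): print("   side",w.min(0).round(3),w.max(0).round(3), "topmean",w[w[:,2]>w[:,2].max()-.012].mean(0).round(3))
# caddy flap from both
m=np.zeros(im.shape[:2],bool);m[160:245,200:325]=1
for nm,Q in (("top",P[m]),("side",SP[195:325,262:372].reshape(-1,3))):
    q=Q[(Q[:,2]>.085)&(Q[:,2]<.16)]
    r=cv2.minAreaRect((q[:,:2]*1000).astype(np.float32));print(nm,len(q),r,cv2.boxPoints(r).round(0).tolist())
    A=np.c_[q[:,:2],np.ones(len(q))];k=np.linalg.lstsq(A,q[:,2],rcond=None)[0];print("plane",k,q[:,2].min(),q[:,2].max())
# tab: dark
for nm,I,Q,mm in(("top",im,P,(slice(215,250),slice(240,275))),("side",sim,SP,(slice(228,255),slice(330,372)))):
    g=I[mm].max(-1)<60; q=Q[mm][g]; q=q[q[:,2]>.06];print("tab",nm,len(q),q.min(0).round(3),q.max(0).round(3),q.mean(0).round(3))
E
```

```text
(416, 774, 3)
shaker [ 0.397 -0.316  0.023] [ 0.532 -0.09   0.983] top [ 0.397 -0.09   0.983]
timer [ 0.397 -0.223  0.02 ] [ 0.465 -0.09   0.983] top [ 0.397 -0.09   0.983]
jar [ 0.397 -0.388  0.02 ] [ 0.662 -0.09   0.983] top [ 0.397 -0.09   0.983]
blue [ 0.397 -0.256  0.022] [ 0.606 -0.09   0.983] top [ 0.397 -0.09   0.983]
purple [ 0.397 -0.325  0.02 ] [ 0.438 -0.09   0.983] top [ 0.397 -0.09   0.983]
top 6559 ((553.435791015625, 59.97389221191406), (233.05613708496094, 177.61212158203125), 83.4970932006836) [[452.0, -46.0], [628.0, -66.0], [655.0, 166.0], [478.0, 186.0]]
plane [-0.02641239  0.00339187  0.12218655] 0.08501848122695577 0.1335903875309984
side 6279 ((551.0531616210938, 63.87319564819336), (235.8936309814453, 185.49374389648438), 83.44249725341797) [[445.0, -43.0], [630.0, -64.0], [657.0, 170.0], [472.0, 192.0]]
plane [-0.04160984 -0.0018617   0.13232666] 0.08500788920076041 0.13228549233338982
tab top 276 [0.459 0.043 0.103] [0.518 0.088 0.134] [0.496 0.066 0.118]
tab side 432 [0.46  0.046 0.102] [0.581 0.622 0.608] [0.492 0.078 0.121]
```

View pics/crop.png

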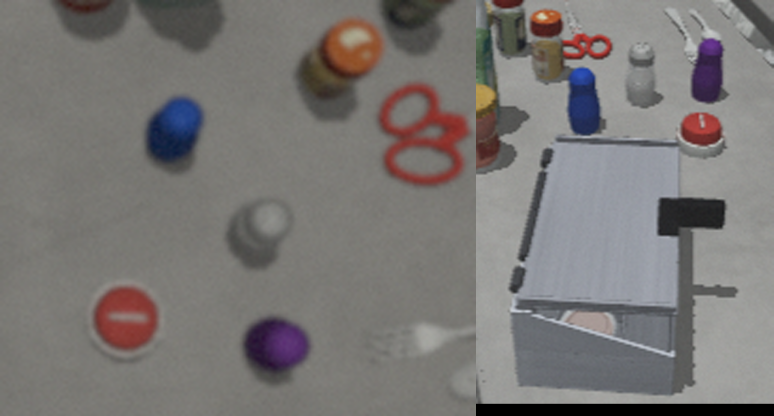

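The crop confirms it: the clear shaker with the grey dome is in the middle (top view 418,226), and the blue and purple look-alikes are separate. A pot shows at the caddy's +y end. The measured caddy (233 mm wide, tab at z≈0.12) agrees with the sizes given, so I move over the tab.

step_arm(commands=[{"fingers": -0.3, "dx": -0.404, "dy": -0.419, "dz": 0.03, "roll": -17.4}, {"fingers": -0.3, "dx": -0.404, "dy": -0.419, "dz": 0.03, "roll": -17.4}, {"fingers": -0.3, "dx": -0.404, "dy": -0.419, "dz": 0.03, "roll": -17.4}, {"fingers": -0.3, "dx": -0.404, "dy": -0.419, "dz": 0.03, "roll": -17.4}, {"fingers": -0.3, "dx": -0.404, "dy": -0.419, "dz": 0.03, "roll": -17.4}, {"fingers": -0.3, "dx": -0.404, "dy": -0.419, "dz": 0.03, "roll": -17.4}, {"fingers": -0.3, "dx": -0.404, "dy": -0.419, "dz": 0.03, "roll": -17.4}, {"fingers": -0.3, "dx": -0.404, "dy": -0.419, "dz": 0.03, "roll": -17.4}])

```text
time: 1.1
tool_pos: [0.4449, 0.1458, 0.2053]
tcp_rot: [0.179, 3.136, 0.0]
wrist_force: [0.7, -0.3, 1.1]
width: 0.653
grip_force: 0.0
```

```bash
cat >> h.py <<'E'
def delta(x,y,z,yaw=None):
    s=read_state();M=R.from_rotvec(s["tcp_rot"]).as_matrix()
    d=M.T@(np.array([x,y,z])-s["tool_pos"]);a=np.degrees(np.arctan2(M[1,1],M[0,1]))
    print("t",s["time"],"pos",s["tool_pos"].round(4),"zaxis",M[:,2].round(3),"delta",d.round(4),"yawy",a.round(2),"roll",None if yaw is None else round((a-yaw),1),"w",s["width"].round(2),s["wrist_force"].round(1))
E
python3 - <<'E'
from h import *
delta(.474,.070,.2,83.5)
P=np.load("top0.npz")["P"];im=np.load("top0.npz")["im"]
S=np.load("side0.npz");SP=S["P"]
for n,(u,v) in dict(shaker=(418,226),timer=(372,257),jar=(446,168),blue=(389,192),purple=(423,266)).items():
    q=P[v-14:v+15,u-14:u+15].reshape(-1,3); q=q[(q[:,2]>.02)&(q[:,2]<.12)]; t=q[q[:,2]>q[:,2].max()-.01]
    m=(np.linalg.norm(SP[...,:2]-t.mean(0)[:2],axis=-1)<.035)&(SP[...,2]>.015)&(SP[...,2]<.12);w=SP[m]
    print(n,q[:,2].max().round(3),"top",t.mean(0).round(3),"side",w.min(0).round(3),w.max(0).round(3))
E
```

```text
Traceback (most recent call last):
  File "h.py", line 12, in delta
    print("t",s["time"],"pos",s["tool_pos"].round(4),"zaxis",M[:,2].round(3),"delta",d.round(4),"yawy",a.round(2),"roll",None if yaw is None else round((a-yaw),1),"w",s["width"].round(2),s["wrist_force"].round(1))
                                                                                                                                                                       ^^^^^^^^^^^^^^^^
AttributeError: 'float' object has no attribute 'round'
```

step_arm(commands=[{"fingers": -0.3}, {"fingers": -0.3}])

```text
invalid input
```

```bash
sed -i 's/s\["width"\].round(2)/round(float(s["width"]),2)/' h.py
python3 - <<'E'
from h import *
delta(.474,.070,.2,83.5)
P=np.load("top0.npz")["P"];im=np.load("top0.npz")["im"]
S=np.load("side0.npz");SP=S["P"]
for n,(u,v) in dict(shaker=(418,226),timer=(372,257),jar=(446,168),blue=(389,192),purple=(423,266)).items():
    q=P[v-14:v+15,u-14:u+15].reshape(-1,3); q=q[(q[:,2]>.02)&(q[:,2]<.12)]; t=q[q[:,2]>q[:,2].max()-.01]
    m=(np.linalg.norm(SP[...,:2]-t.mean(0)[:2],axis=-1)<.035)&(SP[...,2]>.015)&(SP[...,2]<.12);w=SP[m]
    print(n,q[:,2].max().round(3),"top",t.mean(0).round(3),"side",w.min(0).round(3),w.max(0).round(3))
E
```

```text
t 1.1 pos [0.4449 0.1458 0.2053] zaxis [ 0.  0. -1.] delta [-0.0375 -0.072   0.0053] yawy 83.48 roll -0.0 w 0.65 [ 0.7 -0.3  1.1]
shaker 0.092 top [ 0.51  -0.299  0.086] side [ 0.492 -0.306  0.015] [ 0.533 -0.276  0.09 ]
timer 0.04 top [ 0.44  -0.194  0.035] side [ 0.412 -0.214  0.015] [ 0.473 -0.161  0.041]
jar 0.102 top [ 0.64  -0.367  0.097] side [ 0.62  -0.384  0.015] [ 0.665 -0.34   0.101]
blue 0.091 top [ 0.59  -0.237  0.086] side [ 0.571 -0.246  0.015] [ 0.611 -0.21   0.09 ]
purple 0.093 top [ 0.416 -0.307  0.086] side [ 0.4   -0.317  0.016] [ 0.441 -0.283  0.089]
```

step_arm(commands=[{"fingers": -0.3, "dx": -0.0375, "dy": -0.072, "dz": 0.0, "roll": 0}, {"fingers": -0.3, "dx": -0.0375, "dy": -0.072, "dz": 0.0, "roll": 0}, {"fingers": -0.3, "dx": -0.0375, "dy": -0.072, "dz": 0.0, "roll": 0}, {"fingers": -0.3, "dx": -0.0375, "dy": -0.072, "dz": 0.0, "roll": 0}])

```text
time: 1.6
tool_pos: [0.4734, 0.0725, 0.2052]
tcp_rot: [-0.179, -3.136, -0.001]
wrist_force: [0.3, 0.3, -0.8]
width: 0.649
grip_force: 0.0
```

```bash
python3 - <<'E'
from h import *
delta(.475,.0695,.106,83.5)
E
```

```text
t 1.6 pos [0.4734 0.0725 0.2052] zaxis [-0.001  0.    -1.   ] delta [-0.0021 -0.0028  0.0992] yawy 83.46 roll -0.0 w 0.65 [ 0.3  0.3 -0.8]
```

step_arm(commands=[{"fingers": -0.3, "dx": 0.0, "dy": 0.0, "dz": 0.05, "roll": 0}, {"fingers": -0.3, "dx": 0.0, "dy": 0.0, "dz": 0.099, "roll": 0}, {"fingers": -0.3, "dx": 0.0, "dy": 0.0, "dz": 0.099, "roll": 0}, {"fingers": 1, "dx": 0.0, "dy": 0.0, "dz": 0.099, "roll": 0}, {"fingers": 1, "dx": 0.0, "dy": 0.0, "dz": 0.099, "roll": 0}, {"fingers": 1, "dx": 0.0, "dy": 0.0, "dz": 0.099, "roll": 0}, {"fingers": 1, "dx": 0.0, "dy": 0.0, "dz": 0.099, "roll": 0}, {"fingers": 1, "dx": 0.0, "dy": 0.0, "dz": 0.099, "roll": 0}], squeeze=25)

```text
time: 2.6
tool_pos: [0.4756, 0.0705, 0.1087]
tcp_rot: [0.177, 3.132, -0.004]
wrist_force: [-0.0, -6.1, 1.5]
width: 0.132
grip_force: 30.2
```

```bash
python3 - <<'E'
from h import *
delta(.475,.0695,.106,83.5)
im,d,P=cloud("side");cv2.imwrite("pics/grip.png",cv2.resize(im[150:350,230:430],None,fx=3,fy=3))
E
```

```text
t 2.6 pos [0.4756 0.0705 0.1087] zaxis [ 0.004 -0.003 -1.   ] delta [ 0.0005 -0.001   0.0027] yawy 83.52 roll 0.0 w 0.13 [-0.  -6.1  1.5]
```

View pics/grip.png

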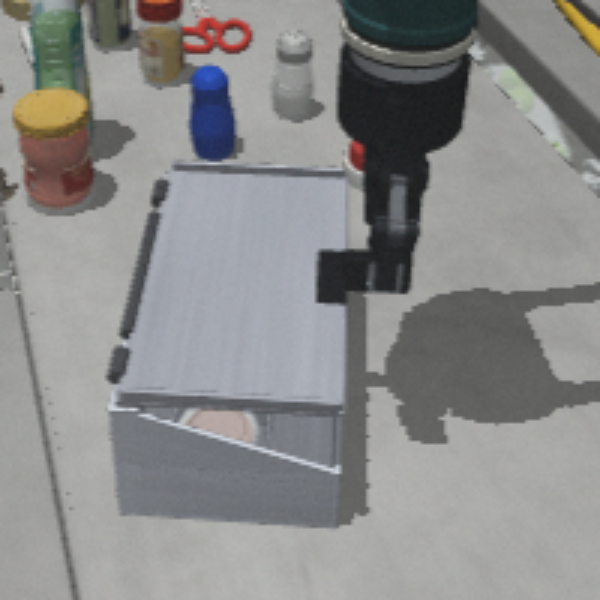

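The gripper is on the tab (opening 11 mm, tab at about (340,277) in the crop). I lift along the hinge arc.

step_arm(commands=[{"fingers": 1, "dx": -0.004, "dy": 0, "dz": -0.02, "roll": 0}, {"fingers": 1, "dx": -0.01, "dy": 0, "dz": -0.039, "roll": 0}, {"fingers": 1, "dx": -0.019, "dy": 0, "dz": -0.058, "roll": 0}, {"fingers": 1, "dx": -0.03, "dy": 0, "dz": -0.075, "roll": 0}, {"fingers": 1, "dx": -0.042, "dy": 0, "dz": -0.091, "roll": 0}, {"fingers": 1, "dx": -0.057, "dy": 0, "dz": -0.106, "roll": 0}, {"fingers": 1, "dx": -0.073, "dy": 0, "dz": -0.118, "roll": 0}, {"fingers": 1, "dx": -0.091, "dy": 0, "dz": -0.128, "roll": 0}])

```text
time: 3.65
tool_pos: [0.5631, 0.0606, 0.2353]
tcp_rot: [-0.179, -3.133, 0.003]
wrist_force: [-2.6, -2.8, -3.5]
width: 0.135
grip_force: 29.9
```

step_arm(commands=[{"fingers": 1, "dx": -0.009, "dy": 0, "dz": -0.004, "roll": 0}, {"fingers": 1, "dx": -0.018, "dy": 0, "dz": -0.008, "roll": 0}, {"fingers": 1, "dx": -0.024, "dy": 0, "dz": -0.01, "roll": 0}, {"fingers": 1, "dx": -0.024, "dy": 0, "dz": -0.01, "roll": 0}])

```text
time: 4.15
tool_pos: [0.5779, 0.059, 0.2415]
tcp_rot: [-0.178, -3.112, 0.002]
wrist_force: [-27.6, -0.8, 3.0]
width: 0.133
grip_force: 30.0
```

```bash
python3 - <<'E'
from h import *
delta(.475,.0695,.106,83.5)
im,d,P=cloud("side");cv2.imwrite("pics/lift.png",cv2.resize(im[120:350,230:430],None,fx=2.5,fy=2.5))
c=np.array([.643,.05]);ex=np.array([.9934,-.114]);ey=np.array([.114,.9934])
X=(P[...,:2]-c)@ex;Y=(P[...,:2]-c)@ey
m=(abs(Y)>.04)&(abs(Y)<.105)&(X>-.13)&(X<.03)&(P[...,2]>.13)&(P[...,2]<.25)
k=np.polyfit(P[...,2][m],X[m],1);print(m.sum(),"lean deg",np.degrees(np.arctan(-k[0])), "zmax",P[...,2][m].max())
E
```

```text
t 4.15 pos [0.5779 0.059  0.2415] zaxis [-0.024 -0.    -1.   ] delta [ 0.1001 -0.0008  0.1379] yawy 83.47 roll -0.0 w 0.13 [-27.6  -0.8   3. ]
651 lean deg 30.459657143938717 zmax 0.22603541421802797
```

View pics/lift.png

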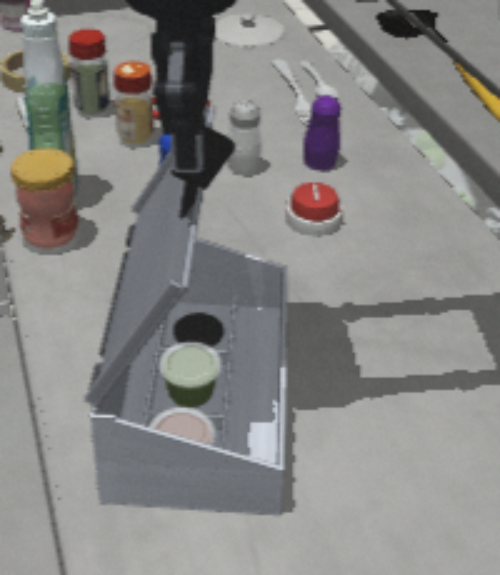

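The flap is at its stop (lean 30.5°, wrist force 28 N there). The empty pocket, with its black disc at (198,328) in the crop, is the one at caddy y = −75; the pots fill the middle and +y pockets. I release the tab and withdraw upwards.

step_arm(commands=[{"fingers": 0.0, "dx": 0.006, "dy": 0, "dz": 0, "roll": 0}, {"fingers": -0.3, "dx": 0.006, "dy": 0, "dz": 0, "roll": 0}, {"fingers": -0.3, "dx": 0.006, "dy": 0, "dz": -0.01, "roll": 0}, {"fingers": -0.3, "dx": 0.006, "dy": 0, "dz": -0.06, "roll": 0}, {"fingers": -0.3, "dx": 0.006, "dy": 0, "dz": -0.12, "roll": 0}, {"fingers": -0.3, "dx": 0.006, "dy": 0, "dz": -0.18, "roll": 0}, {"fingers": -0.3, "dx": 0.006, "dy": 0, "dz": -0.24, "roll": 0}, {"fingers": -0.3, "dx": 0.006, "dy": 0, "dz": -0.3, "roll": 0}])

```text
time: 5.2
tool_pos: [0.5822, 0.0595, 0.5483]
tcp_rot: [0.179, 3.133, 0.001]
wrist_force: [0.8, -0.5, 0.7]
width: 0.649
grip_force: 0.0
```

```bash
python3 - <<'E'
from h import *
delta(.511,-.298,.3,83.5);print(read_state()["q"].round(3))
im,d,P=cloud("side")
c=np.array([.643,.05]);ex=np.array([.9934,-.114]);ey=np.array([.114,.9934])
X=(P[...,:2]-c)@ex;Y=(P[...,:2]-c)@ey
m=(abs(Y)>.04)&(abs(Y)<.105)&(X>-.13)&(X<.03)&(P[...,2]>.13)&(P[...,2]<.25)
k=np.polyfit(P[...,2][m],X[m],1);print(m.sum(),"lean deg",np.degrees(np.arctan(-k[0])), "zmax",P[...,2][m].max())
g=(im.max(-1)<45)&(X<-.02)&(X>-.13)&(Y<-.03)&(Y>-.11)&(P[...,2]<.03)
q=P[g];print("disc",g.sum(),q.mean(0).round(4),q.min(0).round(3),q.max(0).round(3),"caddyrel",X[g].mean(),Y[g].mean())
T=cloud("top")[2];np.save("top1.npy",T)
E
```

```text
t 5.2 pos [0.5822 0.0595 0.5483] zaxis [ 0.003  0.    -1.   ] delta [ 0.0309 -0.3635  0.248 ] yawy 83.46 roll -0.0 w 0.65 [ 0.8 -0.5  0.7]
[ 0.059  0.065  1.266  0.     1.807 -1.397]
673 lean deg 30.548848928500654 zmax 0.22590116196517923
disc 177 [ 0.5702 -0.0161  0.0067] [ 0.55  -0.036  0.003] [0.592 0.004 0.009] caddyrel -0.06479822461285631 -0.07392576963611391
```

step_arm(commands=[{"fingers": -0.3, "dx": 0, "dy": 0, "dz": -0.5, "roll": 0}, {"fingers": -0.3, "dx": 0, "dy": 0, "dz": -0.5, "roll": 0}, {"fingers": -0.3, "dx": 0, "dy": 0, "dz": -0.5, "roll": 0}, {"fingers": -0.3, "dx": 0, "dy": 0, "dz": -0.5, "roll": 0}, {"fingers": -0.3, "dx": 0, "dy": 0, "dz": -0.5, "roll": 0}, {"fingers": -0.3, "dx": 0, "dy": 0, "dz": -0.5, "roll": 0}, {"fingers": -0.3, "dx": 0, "dy": 0, "dz": -0.5, "roll": 0}, {"fingers": -0.3, "dx": 0, "dy": 0, "dz": -0.5, "roll": 0}])

```text
time: 6.3
tool_pos: [0.5105, 0.0523, 0.844]
tcp_rot: [0.177, 3.104, 0.008]
wrist_force: [0.2, 0.1, -0.5]
width: 0.645
grip_force: 0.0
```

```bash
python3 - <<'E'
from h import *
delta(.511,-.298,.3,83.5);print(read_state()["q"].round(3))
E
```

```text
t 6.3 pos [0.5105 0.0523 0.844 ] zaxis [ 0.033  0.003 -0.999] delta [-0.0229 -0.3517  0.5427] yawy 83.47 roll -0.0 w 0.65 [ 0.2  0.1 -0.5]
[ 5.300e-02  3.250e-01  3.110e-01  2.000e-03  2.473e+00 -1.402e+00]
```

step_arm(commands=[{"fingers": -0.3, "dx": -0.3, "dy": 0, "dz": -0.3, "roll": 0}, {"fingers": -0.3, "dx": -0.3, "dy": 0, "dz": -0.3, "roll": 0}, {"fingers": -0.3, "dx": -0.3, "dy": 0, "dz": -0.3, "roll": 0}, {"fingers": -0.3, "dx": -0.3, "dy": 0, "dz": -0.3, "roll": 0}])

```text
time: 6.8
tool_pos: [0.5611, 0.0292, 0.8218]
tcp_rot: [0.177, 3.079, 0.012]
wrist_force: [-0.4, 0.5, -0.3]
width: 0.648
grip_force: 0.0
```

```bash
python3 - <<'E'
from h import *
delta(.511,-.298,.3,83.5);print(read_state()["q"].round(3))
E
```

```text
t 6.8 pos [0.5611 0.0292 0.8218] zaxis [ 0.057  0.004 -0.998] delta [ 0.0417 -0.3365  0.5166] yawy 83.45 roll -0.0 w 0.65 [-0.4  0.5 -0.3]
[ 0.005  0.368  0.312  0.006  2.404 -1.446]
```

step_arm(commands=[{"fingers": -0.3, "dx": 0.0, "dy": 0, "dz": 0.06, "roll": 0}, {"fingers": -0.3, "dx": 0.0, "dy": 0, "dz": 0.12, "roll": 0}, {"fingers": -0.3, "dx": 0.0, "dy": 0, "dz": 0.12, "roll": 0}])

```text
time: 7.18
tool_pos: [0.5667, 0.0301, 0.691]
tcp_rot: [0.177, 3.099, 0.01]
wrist_force: [1.1, -0.9, -0.2]
width: 0.649
grip_force: 0.0
```

```bash
python3 - <<'E'
from h import *
delta(.511,-.298,.3,83.5);print(read_state()["q"].round(3))
E
```

```text
t 7.175 pos [0.5667 0.0301 0.691 ] zaxis [ 0.038  0.004 -0.999] delta [ 0.0324 -0.3357  0.3871] yawy 83.46 roll -0.0 w 0.65 [ 1.1 -0.9 -0.2]
[ 0.007  0.118  0.936  0.005  2.049 -1.448]
```

The out-of-reach test tilts the tool forward and the tilt stays in the commanded pose. Before using that, I check for free space ahead at that height.

```bash
python3 - <<'E'
from h import *
A=[]
for f in("top0","side0"):
    z=np.load(f+".npz");m=z["d"]>0;A.append(z["P"][m])
P=np.concatenate(A)
for y in np.arange(-.9,.6,.15):
    for lo,hi in((.2,.4),(.4,.6),(.6,1.2)):
        q=P[(abs(P[:,1]-y)<.075)&(P[:,2]>lo)&(P[:,2]<hi)]
        q=q[q[:,0]>.35]
        if len(q)>3: print(round(y,2),lo,"x",q[:,0].min().round(2),q[:,0].max().round(2),len(q))
E
```

```text
-0.75 0.2 x 0.92 0.94 430
-0.6 0.2 x 0.87 0.92 1850
-0.45 0.2 x 0.82 0.88 3238
-0.3 0.2 x 0.71 0.84 5117
-0.3 0.4 x 0.79 0.83 854
-0.15 0.2 x 0.72 0.8 4496
-0.15 0.4 x 0.75 0.8 3417
0.0 0.2 x 0.75 1.08 22349
0.0 0.4 x 0.75 1.07 18002
0.15 0.2 x 1.02 1.06 2821
0.3 0.2 x 0.97 1.02 490
0.45 0.2 x 0.93 0.98 2009
```

step_arm(commands=[{"fingers": -0.3, "dx": -0.05, "dy": -0.05, "dz": -0.06, "roll": 0}, {"fingers": -0.3, "dx": -0.08, "dy": -0.1, "dz": -0.1, "roll": 0}, {"fingers": -0.3, "dx": -0.2, "dy": -0.1, "dz": -0.2, "roll": 0}, {"fingers": -0.3, "dx": -0.3, "dy": -0.1, "dz": -0.3, "roll": 0}])

```text
time: 7.68
tool_pos: [0.6397, -0.0648, 0.7764]
tcp_rot: [0.177, 3.049, 0.011]
wrist_force: [-0.3, 0.6, -0.9]
width: 0.651
grip_force: 0.0
```

step_arm(commands=[{"fingers": -0.3, "dx": -0.3, "dy": 0, "dz": -0.3, "roll": 0}, {"fingers": -0.3, "dx": -0.3, "dy": 0, "dz": -0.3, "roll": 0}])

```text
time: 7.92
tool_pos: [0.6488, -0.0655, 0.7843]
tcp_rot: [0.171, 3.0, 0.008]
wrist_force: [0.2, 0.0, -0.1]
width: 0.651
grip_force: 0.0
```

step_arm(commands=[{"fingers": -0.3, "dx": -0.3, "dy": 0, "dz": -0.3, "roll": 0}, {"fingers": -0.3, "dx": -0.3, "dy": 0, "dz": -0.3, "roll": 0}])

```text
time: 8.18
tool_pos: [0.6597, -0.0682, 0.788]
tcp_rot: [0.169, 2.961, 0.005]
wrist_force: [-0.3, -0.7, -0.1]
width: 0.65
grip_force: 0.0
```

```bash
python3 - <<'E'
from h import *
delta(.511,-.298,.3,83.5);print(read_state()["q"].round(3))
E
```

```text
t 8.175 pos [ 0.6597 -0.0682  0.788 ] zaxis [ 0.175 -0.006 -0.985] delta [ 0.2045 -0.2517  0.456 ] yawy 83.54 roll 0.0 w 0.65 [-0.3 -0.7 -0.1]
[-0.151  0.436  0.311  0.025  2.22  -1.591]
```

step_arm(commands=[{"fingers": -0.3, "dx": -0.3, "dy": 0, "dz": -0.3, "roll": 0}, {"fingers": -0.3, "dx": -0.3, "dy": 0, "dz": -0.3, "roll": 0}])

```text
time: 8.43
tool_pos: [0.668, -0.0709, 0.794]
tcp_rot: [0.168, 2.921, 0.003]
wrist_force: [-0.6, 1.3, -0.9]
width: 0.652
grip_force: 0.0
```

step_arm(commands=[{"fingers": -0.3, "dx": -0.3, "dy": 0, "dz": -0.3, "roll": 0}, {"fingers": -0.3, "dx": -0.3, "dy": 0, "dz": -0.3, "roll": 0}])

```text
time: 8.68
tool_pos: [0.6732, -0.0729, 0.8033]
tcp_rot: [0.166, 2.88, 0.0]
wrist_force: [-0.1, 1.0, -0.3]
width: 0.65
grip_force: 0.0
```

step_arm(commands=[{"fingers": -0.3, "dx": -0.3, "dy": 0, "dz": -0.3, "roll": 0}, {"fingers": -0.3, "dx": -0.3, "dy": 0, "dz": -0.3, "roll": 0}])

```text
time: 8.93
tool_pos: [0.6755, -0.0744, 0.8152]
tcp_rot: [0.164, 2.837, -0.003]
wrist_force: [-0.4, 1.0, -0.3]
width: 0.649
grip_force: 0.0
```

```bash
python3 - <<'E'
from h import *
delta(.511,-.298,.3,83.5);print(read_state()["q"].round(3))
E
```

```text
t 8.925 pos [ 0.6755 -0.0744  0.8152] zaxis [ 0.295 -0.019 -0.955] delta [ 0.2831 -0.2486  0.4479] yawy 83.52 roll 0.0 w 0.65 [-0.4  1.  -0.3]
[-0.161  0.407  0.311  0.034  2.124 -1.594]
```

step_arm(commands=[{"fingers": -0.3, "dx": -0.3, "dy": 0, "dz": -0.3, "roll": 0}, {"fingers": -0.3, "dx": -0.3, "dy": 0, "dz": -0.3, "roll": 0}])

```text
time: 9.18
tool_pos: [0.6752, -0.0755, 0.8294]
tcp_rot: [0.162, 2.793, -0.005]
wrist_force: [-0.3, 0.7, -0.7]
width: 0.652
grip_force: 0.0
```

step_arm(commands=[{"fingers": -0.3, "dx": -0.3, "dy": 0, "dz": -0.3, "roll": 0}, {"fingers": -0.3, "dx": -0.3, "dy": 0, "dz": -0.3, "roll": 0}])

```text
time: 9.43
tool_pos: [0.6724, -0.0764, 0.8454]
tcp_rot: [0.16, 2.748, -0.008]
wrist_force: [-0.3, -0.1, -0.2]
width: 0.652
grip_force: 0.0
```

step_arm(commands=[{"fingers": -0.3, "dx": -0.3, "dy": 0, "dz": -0.3, "roll": 0}, {"fingers": -0.3, "dx": -0.3, "dy": 0, "dz": -0.3, "roll": 0}])

```text
time: 9.68
tool_pos: [0.667, -0.0769, 0.8631]
tcp_rot: [0.157, 2.703, -0.011]
wrist_force: [-0.3, 0.4, 0.8]
width: 0.652
grip_force: 0.0
```

step_arm(commands=[{"fingers": -0.3, "dx": -0.3, "dy": 0, "dz": -0.3, "roll": 0}, {"fingers": -0.3, "dx": -0.3, "dy": 0, "dz": -0.3, "roll": 0}])

```text
time: 9.93
tool_pos: [0.6592, -0.0771, 0.8823]
tcp_rot: [0.155, 2.657, -0.014]
wrist_force: [0.4, 0.7, 0.5]
width: 0.648
grip_force: 0.0
```

step_arm(commands=[{"fingers": -0.3, "dx": -0.3, "dy": 0, "dz": -0.3, "roll": 0}, {"fingers": -0.3, "dx": -0.3, "dy": 0, "dz": -0.3, "roll": 0}])

```text
time: 10.18
tool_pos: [0.6489, -0.077, 0.9026]
tcp_rot: [0.153, 2.611, -0.017]
wrist_force: [-0.3, 0.6, -0.3]
width: 0.651
grip_force: 0.0
```

```bash
python3 - <<'E'
from h import *
delta(.511,-.298,.3,83.5);s=read_state();print(s["q"].round(3));print(R.from_rotvec(s["tcp_rot"]).as_matrix().round(3))
E
```

```text
t 10.175 pos [ 0.6489 -0.077   0.9026] zaxis [ 0.5   -0.041 -0.865] delta [ 0.3975 -0.2455  0.4613] yawy 83.57 roll 0.1 w 0.65 [-0.3  0.6 -0.3]
[-0.183  0.301  0.311  0.056  2.005 -1.6  ]
[[-0.859  0.112  0.5  ]
 [ 0.105  0.994 -0.041]
 [-0.502  0.017 -0.865]]
```

step_arm(commands=[{"fingers": -0.3, "dx": -0.3, "dy": 0, "dz": -0.2, "roll": 0}, {"fingers": -0.3, "dx": -0.3, "dy": 0, "dz": -0.2, "roll": 0}])

```text
time: 10.42
tool_pos: [0.6565, -0.0788, 0.9143]
tcp_rot: [0.151, 2.564, -0.02]
wrist_force: [0.0, 0.1, 0.4]
width: 0.65
grip_force: 0.0
```

step_arm(commands=[{"fingers": -0.3, "dx": -0.3, "dy": 0, "dz": -0.2, "roll": 0}, {"fingers": -0.3, "dx": -0.3, "dy": 0, "dz": -0.2, "roll": 0}])

```text
time: 10.68
tool_pos: [0.6598, -0.08, 0.9286]
tcp_rot: [0.148, 2.516, -0.022]
wrist_force: [-0.1, 0.8, 0.0]
width: 0.647
grip_force: 0.0
```

step_arm(commands=[{"fingers": -0.3, "dx": -0.3, "dy": 0, "dz": -0.2, "roll": 0}, {"fingers": -0.3, "dx": -0.3, "dy": 0, "dz": -0.2, "roll": 0}])

```text
time: 10.92
tool_pos: [0.6584, -0.0807, 0.9465]
tcp_rot: [0.146, 2.466, -0.026]
wrist_force: [-0.3, 0.4, 0.5]
width: 0.653
grip_force: 0.0
```

step_arm(commands=[{"fingers": -0.3, "dx": 0.06, "dy": 0, "dz": 0, "roll": 0}, {"fingers": -0.3, "dx": 0.12, "dy": 0, "dz": 0, "roll": 0}, {"fingers": -0.3, "dx": 0.18, "dy": 0, "dz": 0, "roll": 0}, {"fingers": -0.3, "dx": 0.18, "dy": 0, "dz": 0, "roll": 0}])

```text
time: 11.42
tool_pos: [0.5152, -0.0623, 0.8306]
tcp_rot: [0.146, 2.471, -0.025]
wrist_force: [0.3, 0.2, 0.0]
width: 0.649
grip_force: 0.0
```

```bash
python3 - <<'E'
from h import *
delta(.511,-.298,.3,83.5);s=read_state();print(s["q"].round(3));print(R.from_rotvec(s["tcp_rot"]).as_matrix().round(3))
E
```

```text
t 11.425 pos [ 0.5152 -0.0623  0.8306] zaxis [ 0.616 -0.054 -0.786] delta [ 0.3077 -0.2445  0.4274] yawy 83.59 roll 0.1 w 0.65 [0.3 0.2 0. ]
[-0.225 -0.267  1.15   0.084  1.597 -1.646]
[[-0.78   0.112  0.616]
 [ 0.099  0.994 -0.054]
 [-0.618  0.019 -0.786]]
```

The tool is tilted 38° forward with its closing axis level. I now work out the slanted approach to the shaker.

```bash
python3 - <<'E'
from h import *
delta(.448,-.2922,.149)
E
```

```text
t 11.425 pos [ 0.5152 -0.0623  0.8306] zaxis [ 0.616 -0.054 -0.786] delta [ 0.4507 -0.2486  0.507 ] yawy 83.59 roll None w 0.65 [0.3 0.2 0. ]
```

step_arm(commands=[{"fingers": -0.5, "dx": 0.45, "dy": -0.248, "dz": 0.507, "roll": 0}, {"fingers": -0.5, "dx": 0.45, "dy": -0.248, "dz": 0.507, "roll": 0}, {"fingers": -0.5, "dx": 0.45, "dy": -0.248, "dz": 0.507, "roll": 0}, {"fingers": -0.5, "dx": 0.45, "dy": -0.248, "dz": 0.507, "roll": 0}, {"fingers": -0.5, "dx": 0.45, "dy": -0.248, "dz": 0.507, "roll": 0}, {"fingers": -0.5, "dx": 0.45, "dy": -0.248, "dz": 0.507, "roll": 0}, {"fingers": -0.5, "dx": 0.45, "dy": -0.248, "dz": 0.507, "roll": 0}, {"fingers": -0.5, "dx": 0.45, "dy": -0.248, "dz": 0.507, "roll": 0}])

```text
time: 12.42
tool_pos: [0.4735, -0.2227, 0.3602]
tcp_rot: [0.146, 2.467, -0.027]
wrist_force: [0.8, -0.3, -0.1]
width: 0.747
grip_force: 0.0
```

```bash
python3 - <<'E'
from h import *
delta(.448,-.2922,.149)
E
```

```text
t 12.425 pos [ 0.4735 -0.2227  0.3602] zaxis [ 0.618 -0.056 -0.784] delta [ 0.1441 -0.0756  0.1537] yawy 83.56 roll None w 0.75 [ 0.8 -0.3 -0.1]
```

step_arm(commands=[{"fingers": -0.5, "dx": 0.14, "dy": -0.074, "dz": 0.148, "roll": 0}, {"fingers": -0.5, "dx": 0.14, "dy": -0.074, "dz": 0.148, "roll": 0}, {"fingers": -0.5, "dx": 0.14, "dy": -0.074, "dz": 0.148, "roll": 0}, {"fingers": -0.5, "dx": 0.14, "dy": -0.074, "dz": 0.148, "roll": 0}, {"fingers": -0.5, "dx": 0.14, "dy": -0.074, "dz": 0.148, "roll": 0}])

```text
time: 13.05
tool_pos: [0.4676, -0.2563, 0.1787]
tcp_rot: [0.211, 2.53, -0.076]
wrist_force: [-0.2, -0.6, 0.5]
width: 0.753
grip_force: 0.0
```

```bash
python3 - <<'E'
from h import *
delta(.5281,-.2992,.0467)
im,d,P=cloud("side");cv2.imwrite("pics/pre.png",cv2.resize(im[60:260,240:440],None,fx=3,fy=3))
E
```

```text
t 13.05 pos [ 0.4676 -0.2563  0.1787] zaxis [ 0.559 -0.102 -0.823] delta [ 0.0202 -0.0311  0.1468] yawy 80.31 roll None w 0.75 [-0.2 -0.6  0.5]
```

View pics/pre.png

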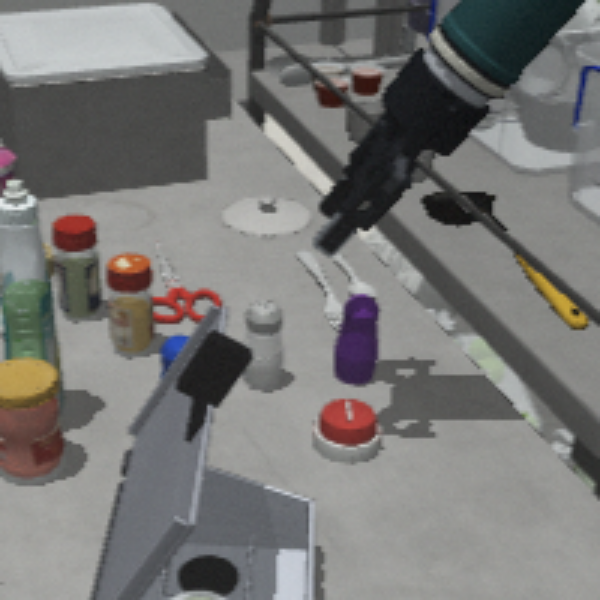

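The side view shows the tool slanted above the purple shaker (355,340), with the salt shaker at (265,345) in the crop. The arm met its inner reach limit and the tilt fell to about 35°, which is still enough.

```bash
python3 - <<'E'
from h import *
s=read_state();M=R.from_rotvec(s["tcp_rot"]).as_matrix();print(s["q"].round(3),M.round(3).tolist())
p=np.array([.5145,-.298,.064])+.022*M[:,2]
delta(*p);delta(*(p-.08*M[:,2]))
E
```

```text
[-0.751 -0.282  2.363  0.567  0.609 -2.551] [[-0.811, 0.169, 0.561], [0.134, 0.986, -0.103], [-0.57, -0.009, -0.822]]
t 13.1 pos [ 0.4682 -0.2571  0.1802] zaxis [ 0.561 -0.103 -0.822] delta [ 0.0233 -0.0315  0.1476] yawy 80.29 roll None w 0.75 [-0.2 -0.2 -0.1]
t 13.1 pos [ 0.4682 -0.2571  0.1802] zaxis [ 0.561 -0.103 -0.822] delta [ 0.0233 -0.0315  0.0676] yawy 80.29 roll None w 0.75 [-0.2 -0.2 -0.1]
```

Joint 6 is at its limit (−2.55), so I take the equivalent half-turn grasp by rolling 180°, raising the tool slightly.

step_arm(commands=[{"fingers": -0.5, "dx": 0, "dy": 0, "dz": -0.01, "roll": 10}, {"fingers": -0.5, "dx": 0, "dy": 0, "dz": -0.01, "roll": 20}, {"fingers": -0.5, "dx": 0, "dy": 0, "dz": -0.01, "roll": 30}, {"fingers": -0.5, "dx": 0, "dy": 0, "dz": -0.01, "roll": 40}, {"fingers": -0.5, "dx": 0, "dy": 0, "dz": -0.01, "roll": 50}, {"fingers": -0.5, "dx": 0, "dy": 0, "dz": -0.01, "roll": 60}, {"fingers": -0.5, "dx": 0, "dy": 0, "dz": -0.01, "roll": 70}, {"fingers": -0.5, "dx": 0, "dy": 0, "dz": -0.01, "roll": 80}])

```text
time: 14.1
tool_pos: [0.464, -0.2574, 0.1922]
tcp_rot: [1.834, 1.839, 0.462]
wrist_force: [-0.4, -0.4, 0.1]
width: 0.747
grip_force: 0.0
```

step_arm(commands=[{"fingers": -0.5, "dx": 0, "dy": 0, "dz": 0, "roll": 10}, {"fingers": -0.5, "dx": 0, "dy": 0, "dz": 0, "roll": 20}, {"fingers": -0.5, "dx": 0, "dy": 0, "dz": 0, "roll": 30}, {"fingers": -0.5, "dx": 0, "dy": 0, "dz": 0, "roll": 40}, {"fingers": -0.5, "dx": 0, "dy": 0, "dz": 0, "roll": 50}, {"fingers": -0.5, "dx": 0, "dy": 0, "dz": 0, "roll": 60}, {"fingers": -0.5, "dx": 0, "dy": 0, "dz": 0, "roll": 70}, {"fingers": -0.5, "dx": 0, "dy": 0, "dz": 0, "roll": 80}])

```text
time: 15.1
tool_pos: [0.464, -0.2574, 0.1922]
tcp_rot: [2.838, 0.252, 0.866]
wrist_force: [-0.3, 0.3, -0.1]
width: 0.748
grip_force: 0.0
```

step_arm(commands=[{"fingers": -0.5, "dx": 0, "dy": 0, "dz": 0, "roll": 10}, {"fingers": -0.5, "dx": 0, "dy": 0, "dz": 0, "roll": 20}, {"fingers": -0.5, "dx": 0, "dy": 0, "dz": 0, "roll": 20}])

```text
time: 15.48
tool_pos: [0.4639, -0.2573, 0.1918]
tcp_rot: [2.928, -0.241, 0.922]
wrist_force: [-0.2, 1.2, -0.9]
width: 0.751
grip_force: 0.0
```

```bash
python3 - <<'E'
from h import *
s=read_state();M=R.from_rotvec(s["tcp_rot"]).as_matrix();print(s["q"].round(3),M.round(3).tolist())
p=np.array([.5145,-.298,.064])+.022*M[:,2]
delta(*p);delta(*(p-.08*M[:,2]))
E
```

```text
[-0.761 -0.309  2.36   0.555  0.633  0.598] [[0.809, -0.167, 0.564], [-0.13, -0.986, -0.106], [0.574, 0.013, -0.819]]
t 15.475 pos [ 0.4639 -0.2573  0.1918] zaxis [ 0.564 -0.106 -0.819] delta [-0.0271  0.03    0.1595] yawy -99.64 roll None w 0.75 [-0.2  1.2 -0.9]
t 15.475 pos [ 0.4639 -0.2573  0.1918] zaxis [ 0.564 -0.106 -0.819] delta [-0.0271  0.03    0.0795] yawy -99.64 roll None w 0.75 [-0.2  1.2 -0.9]
```

step_arm(commands=[{"fingers": -0.5, "dx": -0.027, "dy": 0.03, "dz": 0.03, "roll": 0}, {"fingers": -0.5, "dx": -0.027, "dy": 0.03, "dz": 0.06, "roll": 0}, {"fingers": -0.5, "dx": -0.027, "dy": 0.03, "dz": 0.08, "roll": 0}, {"fingers": -0.5, "dx": -0.027, "dy": 0.03, "dz": 0.08, "roll": 0}])

```text
time: 15.98
tool_pos: [0.4812, -0.2906, 0.1081]
tcp_rot: [2.933, -0.241, 0.917]
wrist_force: [-0.1, 0.1, 0.0]
width: 0.751
grip_force: 0.0
```

```bash
python3 - <<'E'
from h import *
s=read_state();M=R.from_rotvec(s["tcp_rot"]).as_matrix();print(s["q"].round(3))
p=np.array([.5145,-.298,.064])+.022*M[:,2]
delta(*p)
im,d,P=cloud("side");a=im[60:260,240:440]
im,d,P=cloud("top");b=im[150:300,330:480]
f=lambda x:cv2.resize(x,(400,400))
cv2.imwrite("pics/pre2.png",np.hstack([f(a),f(b)]))
E
```

```text
[-0.793 -0.094  2.37   0.792  0.478  0.298]
t 15.975 pos [ 0.4812 -0.2906  0.1081] zaxis [ 0.561 -0.103 -0.821] delta [0.0028 0.0013 0.0776] yawy -99.58 roll None w 0.75 [-0.1  0.1  0. ]
```

View pics/pre2.png

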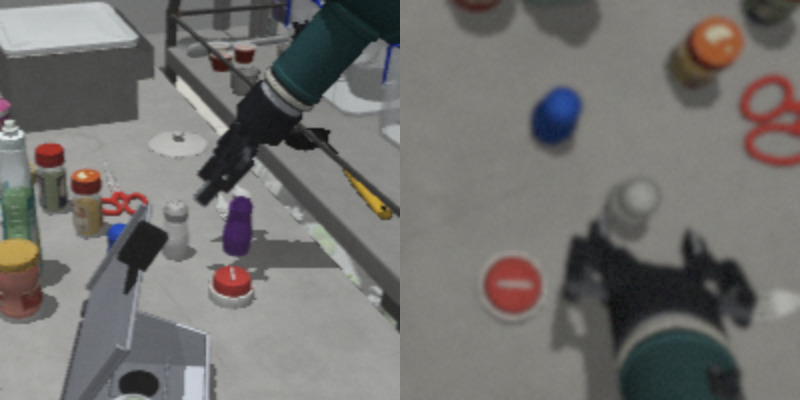

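The left half shows the gripper above and behind the shaker (177,215), clear of the purple one (238,225). In the right half the shaker (632,205) looks nearer the left finger (597,235), so I check by projecting the tool into the picture.

```bash
python3 - <<'E'
from h import *
s=read_state();M=R.from_rotvec(s["tcp_rot"]).as_matrix();t=s["tool_pos"]
c=calibration("top");K=c["intrinsics"];W=c["world_to_cam"]
def pr(p):
    q=W[:3,:3]@p+W[:3,3];return np.array([K[0,0]*q[0]/-q[2]+K[0,2],K[1,1]*-q[1]/-q[2]+K[1,2]])
f=lambda p:((pr(np.array(p))-[330,150])*400/150+[400,0]).round(0)
print("tcp",f(t),"L",f(t-.032*M[:,1]),"R",f(t+.032*M[:,1]),"shaker top",f([.511,-.298,.09]),"foot",f([.511,-.298,0]),"goal",f([.5145,-.298,.064]))
im,d,P=cloud("top")
q=P[205:245,400:440].reshape(-1,3);q=q[(q[:,2]>.07)&(q[:,2]<.1)&(q[:,0]>.495)];print(len(q),q.min(0).round(3),q.max(0).round(3),q.mean(0).round(3))
E
```

```text
tcp [641. 227.] L [602. 221.] R [681. 233.] shaker top [642. 194.] foot [620. 207.] goal [635. 194.]
181 [ 0.495 -0.315  0.071] [ 0.526 -0.282  0.092] [ 0.51  -0.297  0.084]
```

The projected TCP (641,227) lines up with the shaker top (642,194), so I advance and grip.

step_arm(commands=[{"fingers": -0.5, "dx": 0.002, "dy": 0.001, "dz": 0.03, "roll": 0}, {"fingers": -0.5, "dx": 0.002, "dy": 0.001, "dz": 0.055, "roll": 0}, {"fingers": -0.5, "dx": 0.002, "dy": 0.001, "dz": 0.077, "roll": 0}, {"fingers": -0.5, "dx": 0.002, "dy": 0.001, "dz": 0.077, "roll": 0}, {"fingers": 0.5, "dx": 0.002, "dy": 0.001, "dz": 0.077, "roll": 0}, {"fingers": 0.5, "dx": 0.002, "dy": 0.001, "dz": 0.077, "roll": 0}, {"fingers": 0.5, "dx": 0.002, "dy": 0.001, "dz": 0.077, "roll": 0}, {"fingers": 0.5, "dx": 0.002, "dy": 0.001, "dz": 0.077, "roll": 0}], squeeze=30)

```text
time: 17.12
tool_pos: [0.5267, -0.3009, 0.0483]
tcp_rot: [2.929, -0.245, 0.922]
wrist_force: [-1.3, 1.2, 5.5]
width: 0.406
grip_force: 29.5
```

```bash
python3 - <<'E'
from h import *
s=read_state();M=R.from_rotvec(s["tcp_rot"]).as_matrix();print(s["q"].round(3),M.round(3).tolist())
delta(.5145,-.298,.064)
E
```

```text
[-0.733  0.101  2.324  1.057  0.35   0.059] [[0.808, -0.169, 0.564], [-0.133, -0.986, -0.106], [0.573, 0.011, -0.819]]
t 17.125 pos [ 0.5267 -0.3009  0.0483] zaxis [ 0.564 -0.106 -0.819] delta [-0.0012 -0.0006 -0.02  ] yawy -99.74 roll None w 0.41 [-1.3  1.2  5.5]
```

step_arm(commands=[{"fingers": 0.5, "dx": 0.01, "dy": 0, "dz": -0.015, "roll": 0}, {"fingers": 0.5, "dx": 0.029, "dy": 0.001, "dz": -0.041, "roll": 0}, {"fingers": 0.5, "dx": 0.057, "dy": 0.001, "dz": -0.082, "roll": 0}, {"fingers": 0.5, "dx": 0.057, "dy": 0.001, "dz": -0.082, "roll": 0}, {"fingers": 0.5, "dx": 0.057, "dy": 0.001, "dz": -0.082, "roll": 0}])

```text
time: 17.75
tool_pos: [0.5252, -0.2995, 0.1458]
tcp_rot: [2.932, -0.244, 0.918]
wrist_force: [0.4, 0.8, -1.1]
width: 0.403
grip_force: 29.7
```

```bash
python3 - <<'E'
from h import *
s=read_state();M=R.from_rotvec(s["tcp_rot"]).as_matrix();print(s["q"].round(3),M.round(3).tolist())
delta(.5145,-.298,.064)
im,d,P=cloud("side");np.savez("side2.npz",im=im,d=d,P=P);a=im[100:220,270:390]
im,d,P=cloud("top");np.savez("top2.npz",im=im,d=d,P=P);b=im[150:300,330:480]
f=lambda x:cv2.resize(x,(400,400))
cv2.imwrite("pics/held.png",np.hstack([f(a),f(b)]))
E
```

```text
[-0.733 -0.074  2.267  0.661  0.508  0.491] [[0.81, -0.168, 0.561], [-0.133, -0.986, -0.104], [0.571, 0.009, -0.821]]
t 17.75 pos [ 0.5252 -0.2995  0.1458] zaxis [ 0.561 -0.104 -0.821] delta [-0.0556 -0.0005  0.061 ] yawy -99.69 roll None w 0.4 [ 0.4  0.8 -1.1]
```

View pics/held.png

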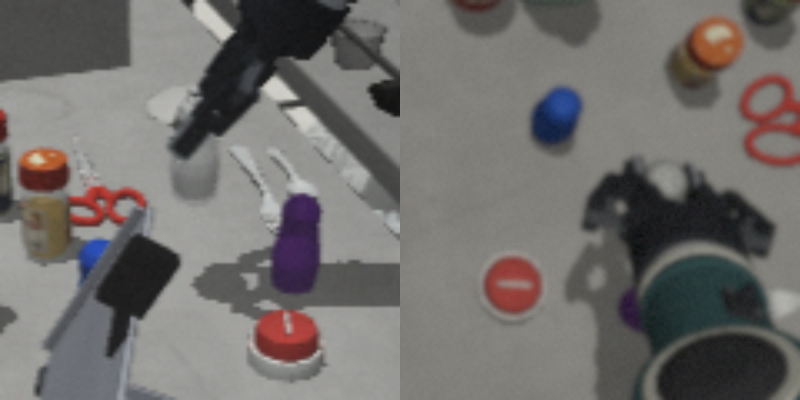

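The shaker is held upright by its neck (left half, about (195,165)); jar, timer and purple look-alike are in place. I check its foot height and axis, and the pocket.

```bash
python3 - <<'E'
from h import *
z=np.load("side2.npz");P=z["P"];im=z["im"]
q=P[(abs(P[...,0]-.511)<.035)&(abs(P[...,1]+.285)<.03)&(P[...,2]>.06)&(P[...,2]<.25)]
for lo in np.arange(.06,.2,.015):
    w=q[(q[:,2]>lo)&(q[:,2]<=lo+.015)]
    if len(w):print(lo.round(3),len(w),w.min(0).round(3),w.max(0).round(3))
# disc + pots in side view; top cam after lift (arm away, at top1)
g=(im.max(-1)<60)&(P[...,2]<.02)&(P[...,2]>0)&(abs(P[...,0]-.575)<.04)&(abs(P[...,1]+.015)<.04)
w=P[g];print("disc",g.sum(),w.min(0).round(3),w.max(0).round(3));r=cv2.minEnclosingCircle((w[:,:2]*1000).astype(np.float32));print(r)
T=np.load("top1.npy")
m=(T[...,2]>.03)&(T[...,2]<.12)&(T[...,0]<.53)&(T[...,0]>.48)&(abs(T[...,1]-.06)<.15);print("frontwall/side",T[m].min(0).round(3),T[m].max(0).round(3))
r=cv2.minAreaRect((T[(T[...,2]>.035)&(T[...,2]<.3)&(abs(T[...,0]-.57)<.12)&(abs(T[...,1]-.06)<.17)&(T[...,2]<.11)][:,:2]*1000).astype(np.float32));print(r,cv2.boxPoints(r).round(0).tolist())
E
```

```text
0.09 29 [ 0.494 -0.291  0.096] [ 0.531 -0.277  0.105]
0.105 59 [ 0.491 -0.296  0.105] [ 0.531 -0.276  0.12 ]
0.12 79 [ 0.493 -0.298  0.12 ] [ 0.534 -0.274  0.135]
0.135 60 [ 0.492 -0.295  0.135] [ 0.531 -0.27   0.15 ]
0.15 60 [ 0.496 -0.296  0.15 ] [ 0.535 -0.263  0.165]
0.165 63 [ 0.497 -0.296  0.166] [ 0.53  -0.261  0.18 ]
0.18 40 [ 0.494 -0.315  0.18 ] [ 0.524 -0.264  0.194]
0.195 22 [ 0.493 -0.312  0.195] [ 0.509 -0.265  0.209]
disc 192 [ 0.55  -0.037  0.004] [0.592 0.005 0.009]
((571.0267333984375, -14.430726051330566), 23.334623336791992)
frontwall/side [ 0.486 -0.054  0.03 ] [0.53  0.182 0.067]
((570.6464233398438, 58.90132141113281), (235.38963317871094, 143.96478271484375), 83.6667251586914) [[486.0, -50.0], [629.0, -66.0], [655.0, 168.0], [512.0, 184.0]]
```

The foot hangs level at z≈0.096 with the axis at x≈0.512. The disc (0.571, −0.014) agrees with the pocket computed from the caddy box (0.572, −0.017). I carry the shaker to a point in front of and above the pocket.

step_arm(commands=[{"fingers": 0.5, "dx": -0.003, "dy": -0.02, "dz": -0.015, "roll": 0}, {"fingers": 0.5, "dx": -0.007, "dy": -0.06, "dz": -0.03, "roll": 0}, {"fingers": 0.5, "dx": -0.011, "dy": -0.105, "dz": -0.045, "roll": 0}, {"fingers": 0.5, "dx": -0.016, "dy": -0.155, "dz": -0.055, "roll": 0}, {"fingers": 0.5, "dx": -0.021, "dy": -0.205, "dz": -0.058, "roll": 0}, {"fingers": 0.5, "dx": -0.026, "dy": -0.25, "dz": -0.058, "roll": 0}, {"fingers": 0.5, "dx": -0.028, "dy": -0.288, "dz": -0.058, "roll": 0}, {"fingers": 0.5, "dx": -0.028, "dy": -0.288, "dz": -0.058, "roll": 0}])

```text
time: 18.85
tool_pos: [0.5179, -0.0034, 0.1729]
tcp_rot: [2.935, -0.236, 0.913]
wrist_force: [-0.1, -0.1, -1.2]
width: 0.404
grip_force: 29.7
```

```bash
python3 - <<'E'
from h import *
s=read_state();M=R.from_rotvec(s["tcp_rot"]).as_matrix();print(s["q"].round(3),M.round(3).tolist())
delta(.5857,-.018,.076)
E
```

```text
[ 0.021 -0.339  2.416 -0.245  0.482  1.936] [[0.813, -0.163, 0.559], [-0.128, -0.987, -0.101], [0.568, 0.01, -0.823]]
t 18.85 pos [ 0.5179 -0.0034  0.1729] zaxis [ 0.559 -0.101 -0.823] delta [0.002  0.0024 0.1191] yawy -99.37 roll None w 0.4 [-0.1 -0.1 -1.2]
```

step_arm(commands=[{"fingers": 0.5, "dx": 0, "dy": 0.001, "dz": 0.02, "roll": 0}, {"fingers": 0.5, "dx": 0.001, "dy": 0.002, "dz": 0.045, "roll": 0}, {"fingers": 0.5, "dx": 0.002, "dy": 0.002, "dz": 0.07, "roll": 0}, {"fingers": 0.5, "dx": 0.002, "dy": 0.002, "dz": 0.09, "roll": 0}, {"fingers": 0.5, "dx": 0.002, "dy": 0.002, "dz": 0.108, "roll": 0}, {"fingers": 0.5, "dx": 0.002, "dy": 0.002, "dz": 0.119, "roll": 0}, {"fingers": 0.5, "dx": 0.002, "dy": 0.002, "dz": 0.119, "roll": 0}])

```text
time: 19.73
tool_pos: [0.5857, -0.0225, 0.0762]
tcp_rot: [2.932, -0.247, 0.911]
wrist_force: [-0.0, -0.1, -0.8]
width: 0.399
grip_force: 29.7
```

```bash
python3 - <<'E'
from h import *
s=read_state();M=R.from_rotvec(s["tcp_rot"]).as_matrix();print(s["q"].round(3),M.round(3).tolist())
delta(.5857,-.018,.057)
im,d,P=cloud("side");np.savez("side3.npz",im=im,d=d,P=P);a=im[170:310,250:390]
im,d,P=cloud("top");b=im[150:260,200:310]
f=lambda x:cv2.resize(x,(400,400))
cv2.imwrite("pics/in.png",np.hstack([f(a),f(b)]))
E
```

```text
[-0.027 -0.016  2.372 -0.451  0.208  2.126] [[0.812, -0.171, 0.558], [-0.134, -0.985, -0.105], [0.567, 0.011, -0.823]]
t 19.725 pos [ 0.5857 -0.0225  0.0762] zaxis [ 0.558 -0.105 -0.823] delta [-0.0115 -0.0047  0.0153] yawy -99.82 roll None w 0.4 [-0.  -0.1 -0.8]
```

View pics/in.png

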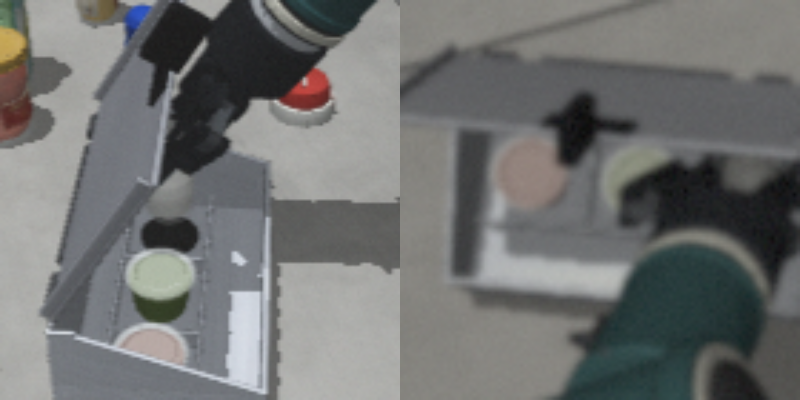

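The shaker hangs right above the disc (crop 170,235), with pots and flap untouched. I lower it straight down.

step_arm(commands=[{"fingers": 0.5, "dx": -0.003, "dy": -0.004, "dz": 0.004, "roll": 0}, {"fingers": 0.5, "dx": -0.007, "dy": -0.005, "dz": 0.009, "roll": 0}, {"fingers": 0.5, "dx": -0.01, "dy": -0.005, "dz": 0.013, "roll": 0}, {"fingers": 0.5, "dx": -0.0115, "dy": -0.005, "dz": 0.0155, "roll": 0}, {"fingers": 0.5, "dx": -0.0115, "dy": -0.005, "dz": 0.0155, "roll": 0}])

```text
time: 20.45
tool_pos: [0.5874, -0.0165, 0.0596]
tcp_rot: [2.931, -0.245, 0.919]
wrist_force: [-0.1, 0.1, -0.1]
width: 0.402
grip_force: 29.7
```

```bash
python3 - <<'E'
from h import *
delta(.5857,-.018,.055)
im,d,P=cloud("side");g=(P[...,0]>.54)&(P[...,0]<.61)&(P[...,1]>-.03)&(P[...,1]<.02)&(P[...,2]>.003)&(P[...,2]<.1)
q=P[g]
for lo in np.arange(0,.07,.01):
    w=q[(q[:,2]>lo)&(q[:,2]<=lo+.01)]
    if len(w):print(lo.round(3),len(w),w.min(0).round(3),w.max(0).round(3))
E
```

```text
t 20.45 pos [ 0.5874 -0.0165  0.0596] zaxis [ 0.562 -0.104 -0.821] delta [-0.0038  0.0018  0.003 ] yawy -99.73 roll None w 0.4 [-0.1  0.1 -0.1]
0.0 160 [ 0.542 -0.029  0.003] [0.608 0.01  0.009]
0.01 60 [ 0.541 -0.015  0.01 ] [0.608 0.02  0.02 ]
0.02 54 [ 0.542 -0.01   0.02 ] [0.607 0.018 0.03 ]
0.03 52 [ 0.553 -0.011  0.03 ] [0.594 0.009 0.04 ]
0.04 64 [ 0.553 -0.014  0.04 ] [0.594 0.008 0.05 ]
0.05 44 [ 0.555 -0.007  0.05 ] [0.591 0.01  0.06 ]
0.06 23 [0.564 0.002 0.061] [0.589 0.017 0.07 ]
0.07 21 [0.569 0.01  0.07 ] [0.589 0.02  0.08 ]
```

step_arm(commands=[{"fingers": 0.5, "dx": -0.002, "dy": 0.001, "dz": 0.0015, "roll": 0}, {"fingers": 0.5, "dx": -0.003, "dy": 0.001, "dz": 0.003, "roll": 0}, {"fingers": 0.5, "dx": -0.003, "dy": 0.001, "dz": 0.003, "roll": 0}])

```text
time: 20.88
tool_pos: [0.5867, -0.0172, 0.0554]
tcp_rot: [2.931, -0.245, 0.919]
wrist_force: [-0.4, -0.2, 0.4]
width: 0.4
grip_force: 29.8
```

step_arm(commands=[{"fingers": 0.5, "dx": -0.001, "dy": 0, "dz": 0.001, "roll": 0}, {"fingers": 0.5, "dx": -0.001, "dy": 0, "dz": 0.0015, "roll": 0}, {"fingers": 0.5, "dx": -0.001, "dy": 0, "dz": 0.0015, "roll": 0}])

```text
time: 21.25
tool_pos: [0.5883, -0.0174, 0.0553]
tcp_rot: [2.93, -0.245, 0.923]
wrist_force: [-2.1, -2.3, 6.8]
width: 0.405
grip_force: 30.4
```

Contact shows at 6.8 N upward. I open slightly.

step_arm(commands=[{"fingers": 0.12, "dx": 0, "dy": 0, "dz": 0, "roll": 0}, {"fingers": 0.05, "dx": 0, "dy": 0, "dz": 0, "roll": 0}, {"fingers": 0.0, "dx": 0, "dy": 0, "dz": 0, "roll": 0}, {"fingers": 0.0, "dx": 0, "dy": 0, "dz": 0, "roll": 0}])

```text
time: 21.75
tool_pos: [0.5864, -0.0171, 0.0532]
tcp_rot: [2.932, -0.245, 0.918]
wrist_force: [-0.4, -1.1, -0.8]
width: 0.501
grip_force: 0.0
```

```bash
python3 - <<'E'
from h import *
delta(.5874,-.0165,.080)
im,d,P=cloud("side");g=(P[...,0]>.54)&(P[...,0]<.61)&(P[...,1]>-.03)&(P[...,1]<.02)&(P[...,2]>.003)&(P[...,2]<.1)
q=P[g]
for lo in np.arange(.02,.07,.01):
    w=q[(q[:,2]>lo)&(q[:,2]<=lo+.01)]
    if len(w):print(lo.round(3),len(w),w.min(0).round(3),w.max(0).round(3))
E
```

```text
t 21.75 pos [ 0.5864 -0.0171  0.0532] zaxis [ 0.561 -0.104 -0.821] delta [ 0.016  -0.0005 -0.0215] yawy -99.71 roll None w 0.5 [-0.4 -1.1 -0.8]
0.02 47 [ 0.542 -0.008  0.02 ] [0.594 0.018 0.03 ]
0.03 57 [ 0.555 -0.014  0.03 ] [0.596 0.007 0.04 ]
0.04 44 [ 0.555 -0.009  0.04 ] [0.591 0.007 0.05 ]
0.05 16 [ 0.562 -0.002  0.05 ] [0.593 0.019 0.059]
0.06 13 [0.576 0.017 0.062] [0.591 0.02  0.069]
```

step_arm(commands=[{"fingers": 0.0, "dx": 0.003, "dy": 0, "dz": -0.004, "roll": 0}, {"fingers": 0.0, "dx": 0.006, "dy": 0, "dz": -0.009, "roll": 0}, {"fingers": 0.0, "dx": 0.01, "dy": 0, "dz": -0.0145, "roll": 0}, {"fingers": 0.0, "dx": 0.014, "dy": 0, "dz": -0.02, "roll": 0}, {"fingers": 0.0, "dx": 0.014, "dy": 0, "dz": -0.02, "roll": 0}])

```text
time: 22.42
tool_pos: [0.5873, -0.0169, 0.0787]
tcp_rot: [2.931, -0.245, 0.921]
wrist_force: [0.0, -0.4, -0.7]
width: 0.498
grip_force: 0.0
```

step_arm(commands=[{"fingers": 0.0, "dx": 0, "dy": 0, "dz": -0.015, "roll": 0}, {"fingers": 0.0, "dx": 0, "dy": 0, "dz": -0.03, "roll": 0}, {"fingers": 0.0, "dx": 0, "dy": 0, "dz": -0.05, "roll": 0}, {"fingers": 0.0, "dx": 0, "dy": 0, "dz": -0.08, "roll": 0}, {"fingers": 0.0, "dx": 0, "dy": 0, "dz": -0.12, "roll": 0}, {"fingers": 0.0, "dx": 0, "dy": 0, "dz": -0.16, "roll": 0}, {"fingers": 0.0, "dx": 0, "dy": 0, "dz": -0.2, "roll": 0}, {"fingers": 0.0, "dx": 0, "dy": 0, "dz": -0.2, "roll": 0}])

```text
time: 23.42
tool_pos: [0.4754, 0.0041, 0.246]
tcp_rot: [2.929, -0.245, 0.93]
wrist_force: [0.2, 0.3, 0.1]
width: 0.496
grip_force: 0.0
```

```bash
python3 - <<'E'
from h import *
delta(.5857,-.018,.055)
im,d,P=cloud("side");a=im[120:310,240:430]
q=P[(P[...,0]>.545)&(P[...,0]<.602)&(P[...,1]>-.04)&(P[...,1]<.012)&(P[...,2]>.022)&(P[...,2]<.12)]
print(q.min(0).round(3),q.max(0).round(3))
c=np.array([.643,.05]);ex=np.array([.9934,-.114]);ey=np.array([.114,.9934])
X=(P[...,:2]-c)@ex;Y=(P[...,:2]-c)@ey
m=(Y>.04)&(Y<.105)&(X>-.13)&(X<.03)&(P[...,2]>.13)&(P[...,2]<.25)
print("lean",np.degrees(np.arctan(-np.polyfit(P[...,2][m],X[m],1)[0])))
im,d,P=cloud("top");b=im[140:330,200:390]
f=lambda x:cv2.resize(x,(400,400))
cv2.imwrite("pics/end.png",np.hstack([f(a),f(b)]))
E
```

```text
t 23.425 pos [0.4754 0.0041 0.246 ] zaxis [ 0.568 -0.104 -0.817] delta [-0.0184  0.0016  0.2209] yawy -99.7 roll None w 0.5 [0.2 0.3 0.1]
[ 0.555 -0.022  0.022] [0.596 0.008 0.096]
lean 30.439546747513898
```

View pics/end.png

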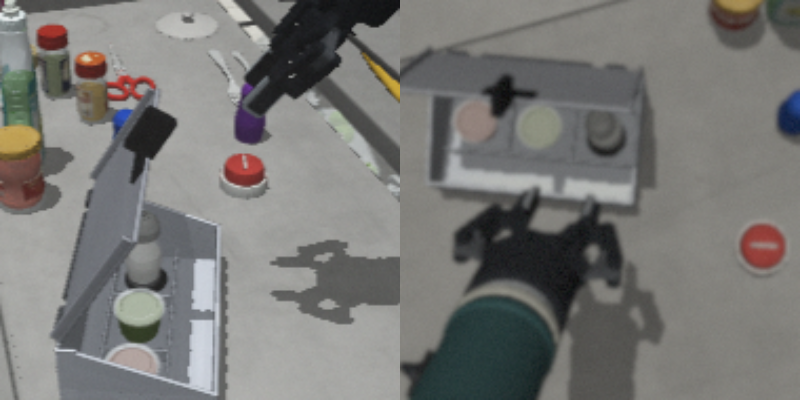

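The shaker stands upright on its disc (left half (145,250), right half (603,132)), with its top at 0.096 m as expected. The flap leans 30.4°, the pots, timer and jar are in place, and the arm is clear.

```bash
python3 -c "
from workcell import *
print(finish_job())"
```

```text
the job is handed in; nothing more can be done
None
```

The flap is up at its stop (leaning 30.4°) and the salt shaker stands upright on the disc in the empty pocket; the pots, jar and timer look untouched in the last pictures, and the job was handed in at about 23.5 s of the 64 s allowed.

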